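# Set the stock flags after the bench restock

## Task

Set the swinging stock flags on the rail to match the bins behind them: only the bins that are full show the solid disc to your side (flag swung all the way over to the left), and the nearly empty ones show the open ring (flag all the way over to the right). Push each wrong flag over with a light fingertip, never pinching or forcing it, and without lifting or shoving the rail, the bins or the other things on the bench.

Things in the scene. Friction and masses are not known exactly. Their poses are not given: they have to be found in the camera images.
- rail: Flag rail: aluminium bar 56 x 500 x 18 mm (its x, y, z), 2 kg, loose on the bench before the row of bins. Origin: centre of its underside. +x points from the robot to the bins, +y to the robot's left. On its centre line four upright pins 125 mm apart, tops 88 mm over the bench, a flag on each. Stop studs 35 mm tall stand 20 mm left and right of each pin, 7 mm behind it (+x)
- flag1 (a joint): Leftmost (+y) flag: white leaf turning like a page on its pin, reaching 55 mm from the pin axis, 8 mm thick, from 30 to 80 mm over the bench. 0: points right (rail -y), open ring to the robot's side. 3.14: points left (rail +y), solid disc to the robot's side. Turns through 1.57, pointing to the robot (rail -x). Hard stops at both ends; friction 0.03 N m, no spring, stays where left
- flag2 (a joint): Second from the left flag: white leaf turning like a page on its pin, reaching 55 mm from the pin axis, 8 mm thick, from 30 to 80 mm over the bench. 0: points right (rail -y), open ring to the robot's side. 3.14: points left (rail +y), solid disc to the robot's side. Turns through 1.57, pointing to the robot (rail -x). Hard stops at both ends; friction 0.03 N m, no spring, stays where left
- flag3 (a joint): Third from the left flag: white leaf turning like a page on its pin, reaching 55 mm from the pin axis, 8 mm thick, from 30 to 80 mm over the bench. 0: points right (rail -y), open ring to the robot's side. 3.14: points left (rail +y), solid disc to the robot's side. Turns through 1.57, pointing to the robot (rail -x). Hard stops at both ends; friction 0.03 N m, no spring, stays where left
- flag4 (a joint): Rightmost (-y) flag: white leaf turning like a page on its pin, reaching 55 mm from the pin axis, 8 mm thick, from 30 to 80 mm over the bench. 0: points right (rail -y), open ring to the robot's side. 3.14: points left (rail +y), solid disc to the robot's side. Turns through 1.57, pointing to the robot (rail -x). Hard stops at both ends; friction 0.03 N m, no spring, stays where left
- pin1 (a point): On the axis of the pin of the flag1, fixed to the rail, at mid height of the leaf (55 mm over the bench); axes as the rail's
- pin2 (a point): On the axis of the pin of the flag2, fixed to the rail, at mid height of the leaf (55 mm over the bench); axes as the rail's
- pin3 (a point): On the axis of the pin of the flag3, fixed to the rail, at mid height of the leaf (55 mm over the bench); axes as the rail's
- pin4 (a point): On the axis of the pin of the flag4, fixed to the rail, at mid height of the leaf (55 mm over the bench); axes as the rail's
- bay1 (a point): Bench point of the bin place that flag1 speaks for: straight behind its pin, 165 mm along rail +x, at bench height
- bay2 (a point): Bench point of the bin place that flag2 speaks for: straight behind its pin, 165 mm along rail +x, at bench height
- bay3 (a point): Bench point of the bin place that flag3 speaks for: straight behind its pin, 165 mm along rail +x, at bench height
- bay4 (a point): Bench point of the bin place that flag4 speaks for: straight behind its pin, 165 mm along rail +x, at bench height
- bin_stoppers: Grey plastic open-fronted stock bin, 140 x 105 x 75 mm (front lip 40 mm), standing loose behind the rail in one of the four bin places, heaped FULL of brown rubber stoppers, up to 85 mm over the bench. Origin: centre of its underside. The flag straight in front of it is its flag; which place it has varies. Not to be moved
- bin_jars: Grey plastic open-fronted stock bin, 140 x 105 x 75 mm (front lip 40 mm), standing loose behind the rail in one of the four bin places, FULL of white screw-cap jars, two layers, up to 75 mm over the bench. Origin: centre of its underside. The flag straight in front of it is its flag; which place it has varies. Not to be moved
- bin_dishes: Grey plastic open-fronted stock bin, 140 x 105 x 75 mm (front lip 40 mm), standing loose behind the rail in one of the four bin places, nearly EMPTY, two small glass dishes left on its floor. Origin: centre of its underside. The flag straight in front of it is its flag; which place it has varies. Not to be moved
- bin_crucibles: Grey plastic open-fronted stock bin, 140 x 105 x 75 mm (front lip 40 mm), standing loose behind the rail in one of the four bin places, nearly EMPTY, one porcelain crucible left on its floor. Origin: centre of its underside. The flag straight in front of it is its flag; which place it has varies. Not to be moved
- stray_stopper: Brown rubber stopper, 25 mm wide, 24 mm tall, standing between the rail and the bins. Origin: at its underside (its middle). A bystander, not to be moved
- petri_dish: Flat glass dish with clear lid, 91 mm wide, 16 mm tall, in front of the rail. Origin: at its underside (its middle). A bystander, not to be moved
- weighing_bottle: Small glass bottle with knobbed stopper, 39 mm wide, 52 mm tall, in front of the rail. Origin: at its underside (its middle). A bystander, not to be moved
- screwdriver: Orange-handled screwdriver 170 mm long lying in front of the rail. Origin: at its underside, near its middle. A bystander, not to be moved
- wash_bottle: Whitish plastic wash bottle, 66 mm wide, 175 mm tall with its spout, left of the rail. Origin: at its underside (its middle). A bystander, not to be moved
- steel_cup: Steel cup, 68 mm wide, 85 mm tall, right of the rail. Origin: at its underside (its middle). A bystander, not to be moved
- beaker: Clear plastic beaker, 64 mm wide, 75 mm tall, right of the rail. Origin: at its underside (its middle). A bystander, not to be moved

How it is judged:
By the outcome, as a careful person would: the job done as asked, in the order asked, and still so for the second after the job is handed in, with the robot touching nothing.
It also fails if it takes over 48 s, if anything falls off the work surface, if the arm or the gripper's body presses on something with over 40 N, if the wrist force passes 120 N, or if a joint passes its speed limit or range.

## Robot

A 7-joint arm with a two-finger parallel gripper is mounted at the origin on the work surface. World frame = base frame: x ahead of the robot, y to its left, z up, the work surface at z = 0. Lengths are in m, angles in rad, forces in N, time in s.
With the tool pointing down it reaches from about 0.425 to 0.925 m from the base axis. Payload 6.8 kg.
Tool frame: the origin (TCP) lies midway between the tips of the shut fingers; the grasp point (between the pads) lies 19 mm behind it (grip_point_offset is the distance from the TCP to the grasp point, in m); y points along the fingers, x is the direction in which the jaws open and shut, and the axes are right-handed (so a half turn about y gives the same grasp; the last joint's range is limited). The gripper opens to 85 mm and grips with 20 to 120 N. Pads are 22 mm wide; open, the fingers measure 114 mm over their backs; the gripper's body (76 mm by 85 mm) begins 54 mm behind the grasp point. The pads swing forward as they close: fully open they stand 13 mm farther back than shut.
Start: joints at [1.053, 0.477, 0.022, 1.555, -0.011, 1.109, -0.083], TCP at [0.269, -0.619, 0.231] pointing down, gripper open.
Joint ranges: [-2.96, 2.96], [-0.34, 2.1], [-1.41, 1.46], [0.24, 2.44], [-1.37, 4.51], [0.17, 1.92], [-2.96, 2.96]. Speed limits (rad/s): [2.39, 2.39, 3.14, 3.14, 3.14, 3.14, 3.14].

## Interface

Orientations are given as a unit quaternion [w, x, y, z].
In Python, from station import get_obs, read_camera, hand_in, grip_point_offset gives the robot as it stands.
- The arm moves only by the tool play_rows, never from a script. Its argument "increments" is a list of rows, each a list of 2 entries, a list of its own where there are three numbers: the shift along the tool's x, y, z in m, then the turn, a rotation vector about the tool's x, y, z in degrees. In form: [[[tx, ty, tz], [ax, ay, az]], ...]. A call has 1 to 20 rows; each row shifts and turns the commanded pose from where the row before left it, along the tool's axes as they then stand; what a row does not reach is not made up. A row lasts 1/12 s, in which the tool goes at most 41.7 mm and 7.16 degrees, less where a joint would pass 70% of its speed; a pose out of reach is approached as far as the arm can. A call with a gripper value outside its range is refused whole. "gripper" is the finger opening in m, from 0 to 0.0854, set as the call begins (left out, the last holds). The fingers move at their own pace and stop on an object; "grip_force" is the grip in N (left out, the last holds). Time passes only in rows, so rows that do not move let the fingers close. It gives the time, the measured TCP pose, the force and the opening at its end, in the units of the state.
- get_obs(): the state, without advancing time (a new reading comes with each control period).
- read_camera(name): name is "scene" or "side" or "wrist"; returns a dict with "color" (400x640x3 uint8, red, green, blue), "range_z" (400x640 float32, m along the optical axis (not along the pixel's ray), 0 where there is no reading), "intrinsics" (3x3 intrinsics, pixels), "dist_coeffs" ([k1, k2, p1, p2, k3] as OpenCV has them; the pictures are not rectified), "R" (3x3) and "t" (3): a world point X has camera coordinates R X + t; the wrist camera has in their place "hand_eye" (4x4, takes a point from camera to tool coordinates, whose origin is the TCP and whose axes are the tool frame's). Camera axes: x right, y down, z forward; pixel columns grow to the right and rows downward; lengths in m; the calibration is good to about 2 mm. A picture is of the moment at which its call begins: read the wrist's pose just before it.
- hand_in(): hands the job in, once; it reports no verdict.
The state is a dict: "t": time; "q": joint angles; "joint_vel": joint speeds; "joint_torque": joint torques, N m; "eef_pos": TCP position; "tool_rot": TCP orientation; "contact_force": force on the tool from outside, world axes, zero at the start; "torque": the same for the moment, N m; "gripper_width": opening from 0.0 (shut) to 1.0 (fully open).
Only numpy, scipy, OpenCV 4.12 (cv2) and the standard library are available. Lean on these libraries where they do the work, as an engineer would, in place of code of your own. Each camera call takes 0.05 s, during which the arm holds its last target. There are 200 camera calls.

## Working session

There is one attempt and no reset: what is moved stays moved. The work goes in short steps, Python scripts to look and compute and a tool call to move; the robot and the scene stay as the last step left them, time stands still between calls to the robot, and variables do not carry over. Pictures are saved under pics/ and viewed, about 8 in all and at most 12, crops included, and the job is handed in when it is done.

Besides the shell and the picture viewer there is one more tool, called after "Call:" as name(argument=value, ...) on one line, values as JSON. play_rows: Moves the arm, as the interface text tells. Its arguments: {"type":"object","properties":{"increments":{"type":"array","items":{"type":"array"}},"gripper":{"type":"number"},"grip_force":{"type":"number"}},"required":["increments"]}

```bash
mkdir -p pics; ls; python3 - <<'E'
from station import *
import cv2
o=get_obs(); print({k:o[k] for k in('t','eef_pos','tool_rot','contact_force','gripper_width')}, grip_point_offset)
for n in('scene','side'):
    c=read_camera(n); cv2.imwrite(f'pics/{n}0.png',c['color'][:,:,::-1]); print(n,c['intrinsics'],c['dist_coeffs'],c['R'],c['t'])
E
```

```text
pics
{'t': 0.0, 'eef_pos': array([ 0.26873254, -0.61852795,  0.23032313]), 'tool_rot': array([ 0.59162017, -0.59096439,  0.38835114, -0.38720803]), 'contact_force': array([-0.20547132, -0.12173227, -0.14073597]), 'gripper_width': 1.000650655007998} 0.0187
scene [[423.70167218   0.         312.967645  ]
 [  0.         423.70167218 203.08777033]
 [  0.           0.           1.        ]] [-0.11053438  0.          0.          0.          0.        ] [[ 0.45638487  0.88972973 -0.00968776]
 [ 0.76495848 -0.39789843 -0.50647345]
 [-0.45447923  0.22373609 -0.86220113]] [-0.28111482 -0.39177181  1.37191197]
side [[494.63139924   0.         317.28214523]
 [  0.         494.63139924 200.1559826 ]
 [  0.           0.           1.        ]] [-0.13387416  0.          0.          0.          0.        ] [[-0.90453713 -0.42617651  0.01364422]
 [-0.28681731  0.58445342 -0.75904548]
 [ 0.31551294 -0.69049821 -0.65089462]] [0.51752988 0.20861587 1.04697039]
```

View pics/scene0.png

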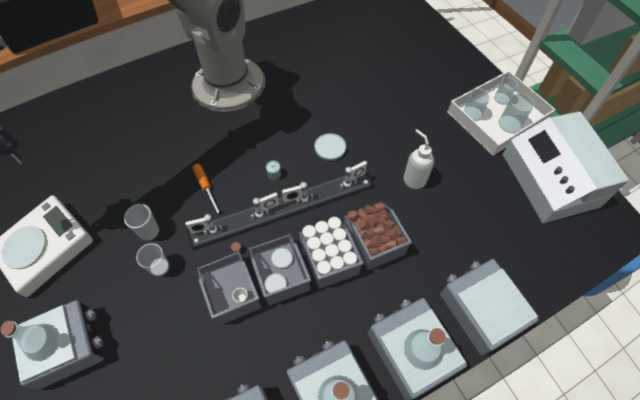

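View pics/side0.png

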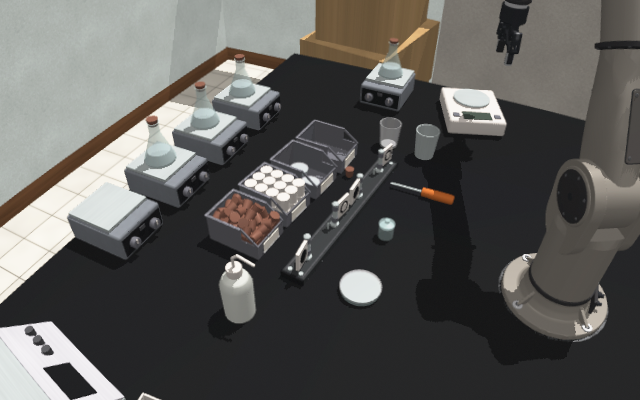

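The bins, from robot left to right, are stoppers, jars, dishes and crucible, so flags 1 and 2 should go left and flags 3 and 4 right. I'll zoom in on the flags.

```bash
python3 - <<'E'
import cv2,numpy as np
a=cv2.imread('pics/scene0.png')[145:255,175:385]; b=cv2.imread('pics/side0.png')[130:285,275:405]
cv2.imwrite('pics/z.png',cv2.resize(a,None,fx=3.8,fy=3.8,interpolation=3))
cv2.imwrite('pics/zb.png',cv2.resize(b,None,fx=3.8,fy=3.8,interpolation=3))
E
```

```text
(no output)
```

View pics/z.png

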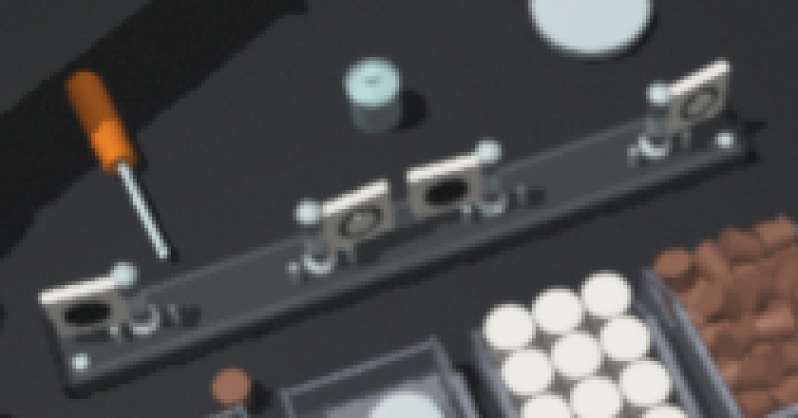

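View pics/zb.png

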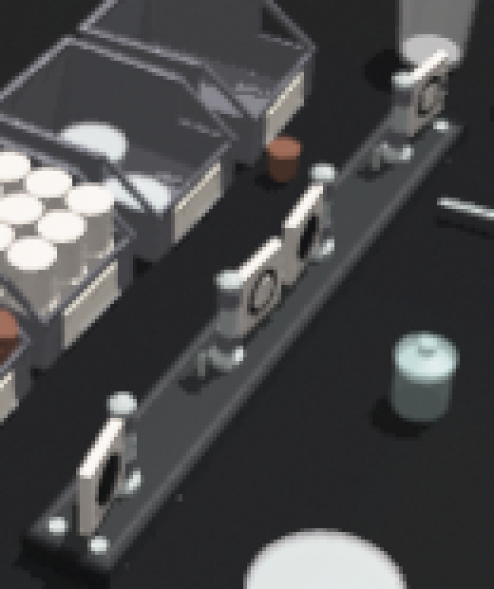

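```bash
cat > h.py <<'E'
import cv2,numpy as np
from station import *
def cast(c,uv,z):
    n=cv2.undistortPoints(np.array(uv,float).reshape(-1,1,2),c['intrinsics'],c['dist_coeffs']).reshape(-1,2)
    R,t=c['R'],c['t']; d=np.c_[n,np.ones(len(n))]@R; o=-R.T@t
    return (o+d*((z-o[2])/d[:,2])[:,None])[:,:2]
E
python3 - <<'E'
from h import *
np.set_printoptions(precision=4,suppress=True)
S=read_camera('scene');D=read_camera('side')
s=lambda p:np.array(p)/3.8+[175-.37,145-.37]
d=lambda p:np.array(p)/3.8+[275-.37,130-.37]
p1=cast(S,s([(658,93),(487,151),(307,212),(123,273)]),.085)
p2=cast(D,d([(122,403),(230,281),(323,173),(405,80)]),.085)
print('pins',p1,p2)
m=(p1+p2)/2; v=m[0]-m[3]; print('yaw',np.degrees(np.arctan2(-v[0],v[1])),np.linalg.norm(v))
# leaf top edge far-tip / near-pin (scene: bin-side edge)
e=cast(S,s([(728,63),(672,92),(408,170),(478,153),(388,181),(325,213),(42,296),(112,280)]),.08)
for i in range(4):
    w=e[2*i]-e[2*i+1]; print('leaf',i+1,e[2*i],np.degrees(np.arctan2(w[1],w[0])))
print('bottle knob',cast(S,s([(373,75)]),.05),cast(D,d([(427,345)]),.05))
print('petri',cast(S,[(331,146)],.016),cast(D,[(361,288)],.016))
print('driver',cast(S,[(196,168),(210,188),(218,213)],.015),cast(D,[(453,199),(424,192),(391,184)],.015))
print('stray',cast(S,s([(232,383)]),.024),'screws',cast(S,s([(725,140),(81,362)]),.02))
E
```

```text
pins [[ 0.5298  0.146 ]
 [ 0.5183  0.0222]
 [ 0.5063 -0.1028]
 [ 0.4934 -0.2261]] [[ 0.5305  0.1441]
 [ 0.5179  0.0211]
 [ 0.5065 -0.1039]
 [ 0.4939 -0.2284]]
yaw -5.607245340179698 0.374039556810087
leaf 1 [0.5272 0.2034] 94.14161533609102
leaf 2 [ 0.5045 -0.0297] -101.33977973960243
leaf 3 [ 0.5062 -0.045 ] 94.03903979004521
leaf 4 [ 0.4819 -0.2789] -102.53299148527783
bottle knob [[ 0.4022 -0.0119]] [[ 0.4    -0.0148]]
petri [[0.3969 0.1708]] [[0.3889 0.1725]]
driver [[ 0.2877 -0.202 ]
 [ 0.3697 -0.1894]
 [ 0.4535 -0.1974]] [[ 0.2805 -0.2049]
 [ 0.3571 -0.1988]
 [ 0.4462 -0.192 ]]
stray [[ 0.5666 -0.1909]] screws [[ 0.5497  0.1943]
 [ 0.5039 -0.2757]]
```

```bash
python3 - <<'E'
from h import *
from scipy.spatial.transform import Rotation as Ro
np.set_printoptions(precision=4,suppress=True)
o=get_obs();w,x,y,z=o['tool_rot'];R=Ro.from_quat([x,y,z,w]).as_matrix();print(o['eef_pos']);print(R)
y=np.radians(-5.6)
for T in ([.57,-.02],): print(R.T@(np.array([*T,.26])-o['eef_pos']))
c=read_camera('wrist');print(c['hand_eye'],c['intrinsics'])
for g in(0,90,180,270): # desired tool: y down, x at rail yaw+g
    a=y+np.radians(g);X=np.array([np.cos(a),np.sin(a),0]);Y=np.array([0,0,-1.]);W=np.c_[X,Y,np.cross(X,Y)]
    print(g,np.degrees(Ro.from_matrix(R.T@W).as_rotvec()))
E
```

```text
[ 0.2688 -0.6188  0.2307]
[[ 0.3984 -0.0005  0.9172]
 [-0.9172  0.001   0.3984]
 [-0.0011 -1.     -0.    ]]
[-0.4292 -0.0288  0.5148]
[[ 1.      0.0011  0.0001  0.0002]
 [ 0.0002 -0.2924  0.9563 -0.1418]
 [ 0.0011 -0.9563 -0.2924  0.0747]
 [ 0.      0.      0.      1.    ]] [[299.8349   0.     319.9674]
 [  0.     299.8349 199.8557]
 [  0.       0.       1.    ]]
0 [ -0.033  -60.9197  -0.0602]
90 [  -0.0855 -150.9197   -0.0249]
180 [  0.0692 119.0802  -0.0379]
270 [ 0.0185 29.0802 -0.0635]
```

Call:
play_rows(increments=[[[0,0,0],[0,4.85,0]],[[0,0,0],[0,4.85,0]],[[0,0,0],[0,4.85,0]],[[0,0,0],[0,4.85,0]],[[0,0,0],[0,4.85,0]],[[0,0,0],[0,4.85,0]]], gripper=0)

```text
t: 0.75
eef_pos: [0.2689, -0.619, 0.2312]
tool_rot: [0.474, -0.474, 0.525, -0.525]
contact_force: [0.4, -0.3, 0.8]
gripper_width: 0.142
```

Call:
play_rows(increments=[[[-0.03,-0.0005,0.0112],[0,0,0]],[[-0.03,-0.0005,0.0112],[0,0,0]],[[-0.03,-0.0005,0.0112],[0,0,0]],[[-0.03,-0.0005,0.0112],[0,0,0]],[[-0.03,-0.0005,0.0112],[0,0,0]],[[-0.03,-0.0005,0.0112],[0,0,0]],[[-0.03,-0.0005,0.0112],[0,0,0]],[[-0.03,-0.0005,0.0112],[0,0,0]],[[-0.03,-0.0005,0.0112],[0,0,0]],[[-0.03,-0.0005,0.0112],[0,0,0]],[[-0.03,-0.0005,0.0112],[0,0,0]],[[-0.03,-0.0005,0.0112],[0,0,0]],[[-0.03,-0.0005,0.0112],[0,0,0]],[[-0.03,-0.0005,0.0112],[0,0,0]],[[-0.03,-0.0005,0.0112],[0,0,0]],[[-0.03,-0.0005,0.0112],[0,0,0]],[[-0.03,-0.0005,0.0112],[0,0,0]],[[-0.03,-0.0005,0.0112],[0,0,0]],[[-0.03,-0.0005,0.0112],[0,0,0]],[[-0.03,-0.0005,0.0112],[0,0,0]]])

```text
t: 2.42
eef_pos: [0.5511, -0.0425, 0.2414]
tool_rot: [-0.475, 0.475, -0.524, 0.524]
contact_force: [-0.1, -0.3, 0.6]
gripper_width: -0.002
```

```bash
cat >> h.py <<'E'
from scipy.spatial.transform import Rotation as Ro
def wrist():
    o=get_obs();c=read_camera('wrist');w,x,y,z=o['tool_rot'];T=np.eye(4);T[:3,:3]=Ro.from_quat([x,y,z,w]).as_matrix();T[:3,3]=o['eef_pos']
    M=np.linalg.inv(T@c['hand_eye']);c['R']=M[:3,:3];c['t']=M[:3,3];return o,c
E
python3 - <<'E'
from h import *
o,c=wrist();print(o['t'],o['eef_pos'],o['tool_rot'],o['q'],o['contact_force'])
cv2.imwrite('pics/w1.png',c['color'][:,:,::-1])
E
```

```text
2.4167 [ 0.5510692  -0.04249264  0.2414202 ] [-0.47488314  0.47481098 -0.52388469  0.52400895] [ 0.11622965  0.27535846 -0.18366458  1.82956633  0.05764179  1.04160888
 -1.7588114 ] [-0.14018964 -0.26896301  0.58161159]
```

View pics/w1.png

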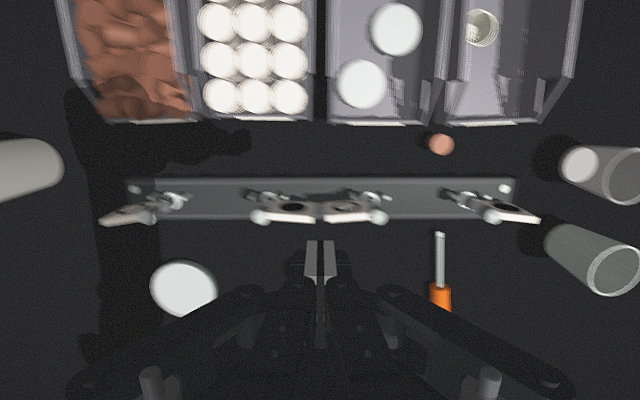

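The wrist view confirms the order of bins and flags: flags 2 and 3 point at each other around (250–385, 210). Flags 1 and 4, with tips at (103,220) and (538,221), may be a few degrees off their stops, so I'll measure them.

```bash
python3 - <<'E'
from h import *
np.set_printoptions(precision=4,suppress=True)
o,c=wrist();im=c['color']
g=cv2.cvtColor(im,cv2.COLOR_RGB2GRAY)
cr=np.vstack([im[180:235,90:200],im[180:235,245:355],im[180:235,285:395],im[180:235,440:550]])
cv2.imwrite('pics/w1z.png',np.hstack([cv2.resize(cr[:110],None,fx=3.6,fy=3.6,interpolation=2),cv2.resize(cr[110:],None,fx=3.6,fy=3.6,interpolation=2)])[:,:,::-1])
E
```

```text
(no output)
```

View pics/w1z.png

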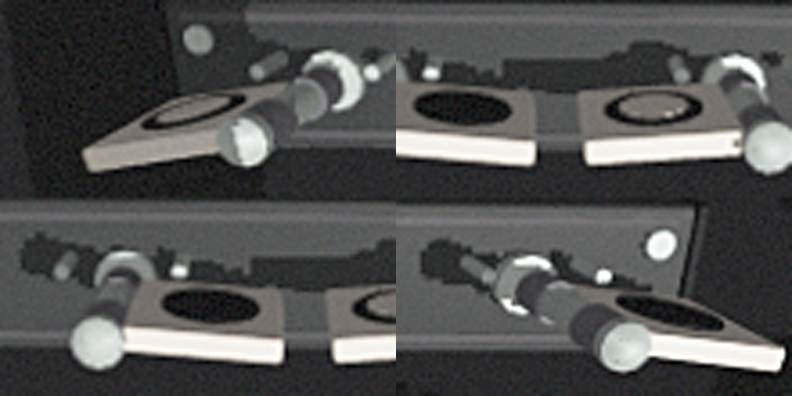

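```bash
python3 - <<'E'
from h import *
np.set_printoptions(precision=4,suppress=True)
o,c=wrist()
def px(p,ox,off): return np.array(p,float)/3.6+[ox,180]-np.array(off)/3.6-.36
P=[px([(83,152),(225,128)],90,(0,0)),px([(283,340),(122,328)],245,(0,198)),px([(585,140),(742,130)],285,(396,0)),px([(783,350),(648,333)],440,(396,198))]
Q=[px([(85,172),(222,152)],90,(0,0)),px([(282,361),(122,347)],245,(0,198)),px([(587,162),(742,156)],285,(396,0)),px([(782,369),(648,354)],440,(396,198))]
ref=[84.4,-95.6,84.4,-95.6]
for i in range(4):
  for p in(P,Q):
    e=cast(c,p[i],.08);w=e[0]-e[1];print(i+1,e[0],np.degrees(np.arctan2(w[1],w[0]))-ref[i])
t=cast(c,np.array([px((248,143),90,(0,0)),px((97,342),245,(0,198)),px((770,148),285,(396,0)),px((627,345),440,(396,198))]),.085);print(t)
v=t[0]-t[3];print(np.degrees(np.arctan2(v[1],v[0])))
# rail edges on top face z=.018
e=cast(c,[(135,178.),(513,178.)],.018);v=e[0]-e[1];print('rail back edge',np.degrees(np.arctan2(v[1],v[0])))
E
```

```text
1 [0.5295 0.1954] 10.352671647735534
1 [0.523  0.1968] 9.22482743440331
2 [ 0.513 -0.037] -3.908350840745996
2 [ 0.5063 -0.0362] -4.716927170121764
3 [ 0.5123 -0.052 ] 4.4641339281236725
3 [ 0.5052 -0.0521] 2.948399894024618
4 [ 0.4877 -0.2833] -6.780932482193336
4 [ 0.4813 -0.2838] -6.106431126307939
[[ 0.5297  0.1395]
 [ 0.519   0.0176]
 [ 0.5069 -0.1062]
 [ 0.496  -0.2307]]
84.80810186200662
rail back edge 84.98818451782284
```

Call:
play_rows(increments=[[[-0.0055,0,0],[0,0,0]],[[-0.0055,0,0],[0,0,0]],[[-0.0055,0,0],[0,0,0]],[[-0.005,0,0],[0,0,0]],[[0,0.015,0],[0,0,0]],[[0,0.015,0],[0,0,0]],[[0,0.015,0],[0,0,0]],[[0,0.015,0],[0,0,0]],[[0,0.015,0],[0,0,0]],[[0,0.015,0],[0,0,0]],[[0,0.015,0],[0,0,0]],[[0,0.015,0],[0,0,0]],[[0,0.015,0],[0,0,0]],[[0,0.015,0],[0,0,0]],[[0,0.015,0],[0,0,0]],[[0,0.012,0],[0,0,0]],[[0,0,0],[0,0,0]]])

```text
t: 3.98
eef_pos: [0.5511, -0.0227, 0.0621]
tool_rot: [0.474, -0.476, 0.525, -0.523]
contact_force: [-0.1, -0.2, 0.6]
gripper_width: 0.004
```

```bash
cat >> h.py <<'E'
def rel(pin):
    o=get_obs();w,x,y,z=o['tool_rot'];R=Ro.from_quat([x,y,z,w]).as_matrix();d=np.array([*pin,0])-o['eef_pos'];r=R.T@-d
    return o['t'],'rail x,y rel pin',r[2],-r[0],'z',o['eef_pos'][2],'F',R.T@o['contact_force']
E
python3 - <<'E'
from h import *
np.set_printoptions(precision=4,suppress=True)
print(rel((.5184,.0205)))
c=read_camera('side');cv2.imwrite('pics/s2.png',cv2.resize(c['color'][100:290,260:420,::-1],None,fx=3,fy=3,interpolation=2))
E
```

```text
(3.9833, 'rail x,y rel pin', np.float64(0.036504356871840275), np.float64(-0.039826915777272515), 'z', np.float64(0.062109661343689296), 'F', array([ 0.1858, -0.6061, -0.1313]))
```

View pics/s2.png

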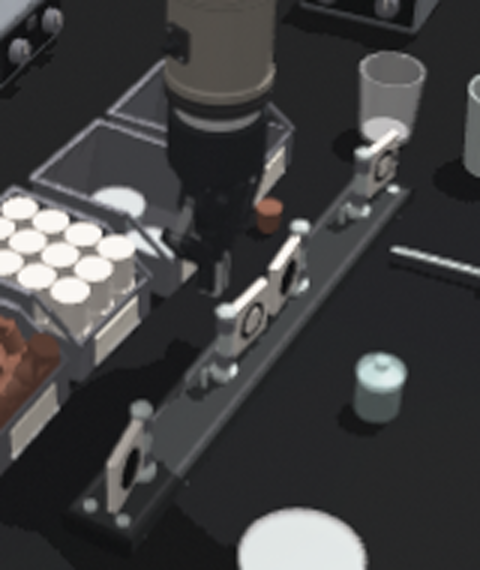

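Call:
play_rows(increments=[[[0.0005,0,-0.006],[0,0,0]],[[0.0005,0,-0.006],[0,0,0]],[[0.0005,0,-0.006],[0,0,0]],[[0.0005,0,-0.0057],[0,0,0]],[[0.0005,0,-0.0057],[0,0,0]],[[0.0005,0,-0.0057],[0,0,0]],[[0.0005,0,-0.0057],[0,0,0]],[[-0.002,0,-0.0053],[0,0,0]],[[-0.002,0,-0.0053],[0,0,0]],[[-0.002,0,-0.0053],[0,0,0]],[[-0.002,0,-0.0053],[0,0,0]]])

```text
t: 4.95
eef_pos: [0.491, -0.0117, 0.0643]
tool_rot: [-0.475, 0.475, -0.524, 0.524]
contact_force: [0.8, 0.5, -0.6]
gripper_width: 0.001
```

Call:
play_rows(increments=[[[-0.0044,0,-0.0036],[0,0,0]],[[-0.0044,0,-0.0036],[0,0,0]],[[-0.0044,0,-0.0036],[0,0,0]],[[-0.0044,0,-0.0036],[0,0,0]],[[-0.0056,0,-0.0009],[0,0,0]],[[-0.0056,0,-0.0009],[0,0,0]],[[-0.0056,0,-0.0009],[0,0,0]],[[-0.0056,0,-0.0009],[0,0,0]]])

```text
t: 5.62
eef_pos: [0.4775, 0.0302, 0.0643]
tool_rot: [0.475, -0.475, 0.524, -0.524]
contact_force: [0.0, -1.6, -0.5]
gripper_width: -0.0
```

```bash
python3 - <<'E'
from h import *
np.set_printoptions(precision=4,suppress=True)
print(rel((.5184,.0205)))
c=read_camera('side');cv2.imwrite('pics/s3.png',cv2.resize(c['color'][100:290,260:420,::-1],None,fx=3,fy=3,interpolation=2))
E
```

```text
(5.6167, 'rail x,y rel pin', np.float64(-0.041658274431271465), np.float64(0.005635036142010242), 'z', np.float64(0.06428143976002401), 'F', array([1.5695, 0.5138, 0.1861]))
```

View pics/s3.png

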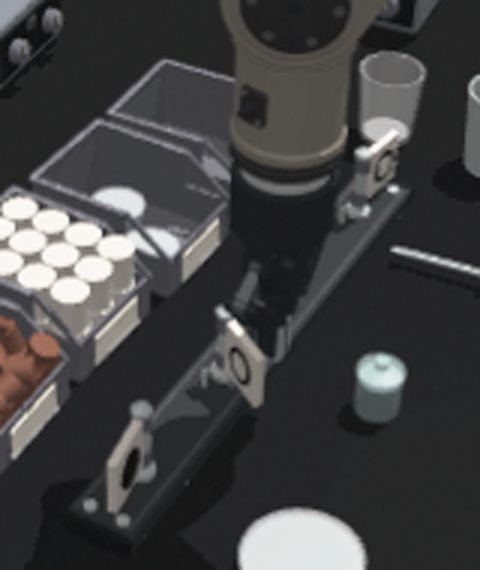

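Call:
play_rows(increments=[[[-0.005,0,0.0015],[0,0,0]],[[-0.005,0,0.0015],[0,0,0]],[[-0.005,0,0.0015],[0,0,0]],[[-0.005,0,0.0015],[0,0,0]],[[-0.0031,0,0.0039],[0,0,0]],[[-0.0031,0,0.0039],[0,0,0]],[[-0.0031,0,0.0039],[0,0,0]],[[-0.0031,0,0.0039],[0,0,0]]])

```text
t: 6.33
eef_pos: [0.5027, 0.0599, 0.0643]
tool_rot: [-0.475, 0.475, -0.524, 0.524]
contact_force: [-0.5, -0.8, -0.7]
gripper_width: -0.004
```

Call:
play_rows(increments=[[[0,0,0.001],[0,0,0]],[[0,0,0.001],[0,0,0]]])

```text
t: 6.5
eef_pos: [0.5044, 0.0599, 0.0642]
tool_rot: [0.475, -0.475, 0.524, -0.524]
contact_force: [-1.4, -0.0, -0.5]
gripper_width: -0.003
```

Call:
play_rows(increments=[[[0,0,0.001],[0,0,0]],[[0,0,0],[0,0,0]]])

```text
t: 6.67
eef_pos: [0.5053, 0.0593, 0.0643]
tool_rot: [-0.475, 0.475, -0.524, 0.524]
contact_force: [0.2, 0.6, 0.0]
gripper_width: 0.001
```

```bash
python3 - <<'E'
from h import *
np.set_printoptions(precision=4,suppress=True)
print(rel((.5184,.0205)))
E
```

```text
(6.6667, 'rail x,y rel pin', np.float64(-0.01688872368554716), np.float64(0.03737388508337955), 'z', np.float64(0.06429945355435959), 'F', array([-0.6232, -0.0091,  0.0919]))
```

Call:
play_rows(increments=[[[0,0,0.001],[0,0,0]],[[0,0,0],[0,0,0]]])

```text
t: 6.83
eef_pos: [0.5062, 0.0591, 0.0643]
tool_rot: [-0.475, 0.475, -0.524, 0.524]
contact_force: [-1.1, 0.4, -0.3]
gripper_width: -0.003
```

Call:
play_rows(increments=[[[0,0,0.001],[0,0,0]],[[0,0,0],[0,0,0]]])

```text
t: 7.0
eef_pos: [0.5073, 0.0591, 0.0643]
tool_rot: [-0.475, 0.475, -0.524, 0.524]
contact_force: [0.4, 0.1, -0.4]
gripper_width: -0.002
```

Call:
play_rows(increments=[[[0,0,0.001],[0,0,0]],[[0,0,0],[0,0,0]]])

```text
t: 7.17
eef_pos: [0.5083, 0.0591, 0.0643]
tool_rot: [-0.475, 0.475, -0.524, 0.524]
contact_force: [0.0, 0.3, 0.4]
gripper_width: -0.002
```

Call:
play_rows(increments=[[[0,0,0.001],[0,0,0]],[[0,0,0],[0,0,0]]])

```text
t: 7.33
eef_pos: [0.5084, 0.0591, 0.0642]
tool_rot: [0.474, -0.475, 0.524, -0.524]
contact_force: [-2.9, 0.3, 1.5]
gripper_width: 0.002
```

Call:
play_rows(increments=[[[0,0,-0.005],[0,0,0]],[[0,0,-0.01],[0,0,0]],[[0,-0.014,0],[0,0,0]],[[0,-0.014,0],[0,0,0]],[[0,-0.014,0],[0,0,0]],[[0,-0.014,0],[0,0,0]],[[0.01525,0,0.0081],[0,0,0]],[[0.01525,0,0.0081],[0,0,0]],[[0.01525,0,0.0081],[0,0,0]],[[0.01525,0,0.0081],[0,0,0]],[[0.01525,0,0.0081],[0,0,0]],[[0.01525,0,0.0081],[0,0,0]],[[0.01525,0,0.0081],[0,0,0]],[[0.01525,0,0.0081],[0,0,0]],[[0,0,0],[0,0,0]]])

```text
t: 8.58
eef_pos: [0.5472, -0.0712, 0.1204]
tool_rot: [-0.474, 0.474, -0.524, 0.526]
contact_force: [0.7, 0.2, 0.5]
gripper_width: -0.002
```

```bash
python3 - <<'E'
from h import *
np.set_printoptions(precision=4,suppress=True)
print(rel((.5066,-.104)))
o,c=wrist();im=c['color'][:,:,::-1]
cv2.imwrite('pics/w4.png',cv2.resize(im[60:280,60:460],None,fx=2,fy=2,interpolation=2))
E
```

```text
(8.5833, 'rail x,y rel pin', np.float64(0.037229881577625364), np.float64(0.036558204330048125), 'z', np.float64(0.12038070240446676), 'F', array([-0.2941, -0.505 ,  0.6859]))
```

View pics/w4.png

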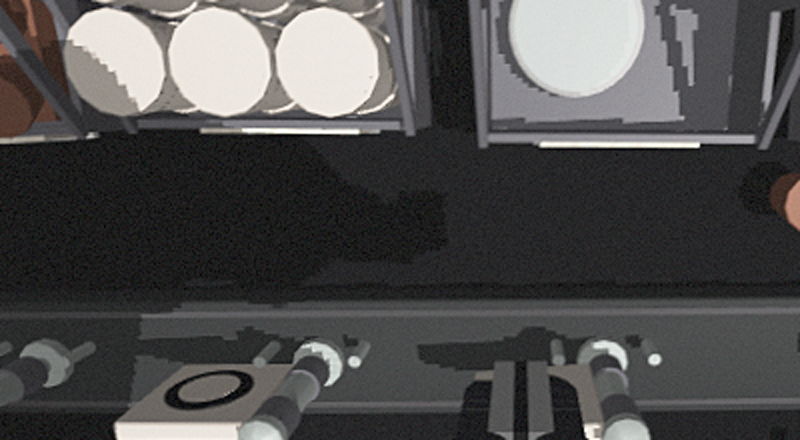

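Call:
play_rows(increments=[[[-0.001,0.014,0],[0,0,0]],[[-0.001,0.014,0],[0,0,0]],[[-0.001,0.014,0],[0,0,0]],[[-0.001,0.014,0],[0,0,0]],[[0,0,-0.006],[0,0,0]],[[0,0,-0.006],[0,0,0]],[[-0.0005,0,-0.006],[0,0,0]],[[-0.0005,0,-0.0057],[0,0,0]],[[-0.0005,0,-0.0057],[0,0,0]],[[-0.0005,0,-0.0057],[0,0,0]],[[-0.0005,0,-0.0057],[0,0,0]],[[0.002,0,-0.0053],[0,0,0]],[[0.002,0,-0.0053],[0,0,0]],[[0.002,0,-0.0053],[0,0,0]],[[0.002,0,-0.0053],[0,0,0]]])

```text
t: 9.88
eef_pos: [0.4844, -0.063, 0.0643]
tool_rot: [-0.475, 0.475, -0.524, 0.524]
contact_force: [0.7, 0.4, 0.5]
gripper_width: 0.001
```

Call:
play_rows(increments=[[[0.0044,0,-0.0036],[0,0,0]],[[0.0044,0,-0.0036],[0,0,0]],[[0.0044,0,-0.0036],[0,0,0]],[[0.0044,0,-0.0036],[0,0,0]],[[0.0056,0,-0.0009],[0,0,0]],[[0.0056,0,-0.0009],[0,0,0]],[[0.0056,0,-0.0009],[0,0,0]],[[0.0056,0,-0.0009],[0,0,0]]])

```text
t: 10.55
eef_pos: [0.463, -0.1013, 0.0643]
tool_rot: [0.475, -0.475, 0.524, -0.524]
contact_force: [0.4, 1.0, -0.0]
gripper_width: -0.002
```

```bash
python3 - <<'E'
from h import *
np.set_printoptions(precision=4,suppress=True)
print(rel((.5066,-.104)))
E
```

```text
(10.55, 'rail x,y rel pin', np.float64(-0.04370316548554906), np.float64(-0.0016404398512099442), 'z', np.float64(0.0642724965249799), 'F', array([-1.0349,  0.012 ,  0.3112]))
```

Call:
play_rows(increments=[[[0.006,0,0.002],[0,0,0]],[[0.006,0,0.002],[0,0,0]],[[0.006,0,0.002],[0,0,0]],[[0.006,0,0.002],[0,0,0]],[[0.0031,0,0.0042],[0,0,0]],[[0.0031,0,0.0042],[0,0,0]],[[0.0031,0,0.0042],[0,0,0]],[[0.0031,0,0.0042],[0,0,0]],[[0,0,0.001],[0,0,0]],[[0,0,0],[0,0,0]]])

```text
t: 11.38
eef_pos: [0.4857, -0.1397, 0.0643]
tool_rot: [-0.475, 0.475, -0.524, 0.524]
contact_force: [0.9, 0.6, -0.2]
gripper_width: -0.0
```

Call:
play_rows(increments=[[[0,0,0.001],[0,0,0]],[[0,0,0],[0,0,0]]])

```text
t: 11.55
eef_pos: [0.4862, -0.1395, 0.0643]
tool_rot: [-0.475, 0.475, -0.524, 0.524]
contact_force: [-0.9, -0.0, 0.1]
gripper_width: -0.002
```

Call:
play_rows(increments=[[[0,0,0.001],[0,0,0]],[[0,0,0],[0,0,0]]])

```text
t: 11.72
eef_pos: [0.4871, -0.1396, 0.0643]
tool_rot: [0.475, -0.475, 0.524, -0.524]
contact_force: [-0.8, -0.8, -0.3]
gripper_width: 0.003
```

```bash
python3 - <<'E'
from h import *
np.set_printoptions(precision=4,suppress=True)
print(rel((.5066,-.104)))
E
```

```text
(11.7167, 'rail x,y rel pin', np.float64(-0.015948208875657465), np.float64(-0.03736678791722943), 'z', np.float64(0.06430826730496517), 'F', array([ 0.8908,  0.3172, -0.7313]))
```

Call:
play_rows(increments=[[[0,0,0.001],[0,0,0]],[[0,0,0],[0,0,0]]])

```text
t: 11.88
eef_pos: [0.4882, -0.1398, 0.0643]
tool_rot: [-0.475, 0.475, -0.524, 0.524]
contact_force: [-0.3, -0.4, -1.2]
gripper_width: -0.0
```

Call:
play_rows(increments=[[[0,0,0.001],[0,0,0]],[[0,0,0],[0,0,0]]])

```text
t: 12.05
eef_pos: [0.4892, -0.14, 0.0643]
tool_rot: [-0.475, 0.475, -0.524, 0.524]
contact_force: [-0.4, 0.0, 0.0]
gripper_width: 0.003
```

Call:
play_rows(increments=[[[0,0,0.001],[0,0,0]],[[0,0,0],[0,0,0]]])

```text
t: 12.22
eef_pos: [0.4893, -0.14, 0.0642]
tool_rot: [0.474, -0.475, 0.524, -0.523]
contact_force: [-3.2, -0.0, 2.4]
gripper_width: 0.003
```

Call:
play_rows(increments=[[[0,0,-0.006],[0,0,0]],[[0,0,-0.014],[0,0,0]],[[0,-0.0177,0],[0,0,0]],[[0,-0.0177,0],[0,0,0]],[[0,-0.0177,0],[0,0,0]],[[0,-0.0177,0],[0,0,0]],[[0,-0.0177,0],[0,0,0]],[[0,-0.0177,0],[0,0,0]],[[0,-0.0177,0],[0,0,0]],[[0,-0.0177,0],[0,0,0]],[[0,-0.0177,0],[0,0,0]],[[0,-0.0177,0],[0,0,0]],[[-0.0147,0,0.0103],[0,0,0]],[[-0.0147,0,0.0103],[0,0,0]],[[-0.0147,0,0.0103],[0,0,0]],[[-0.0147,0,0.0103],[0,0,0]],[[-0.0147,0,0.0103],[0,0,0]],[[-0.0147,0,0.0103],[0,0,0]],[[-0.0147,0,0.0103],[0,0,0]],[[0,0,0],[0,0,0]]])

```text
t: 13.88
eef_pos: [0.5542, -0.0388, 0.2415]
tool_rot: [-0.477, 0.475, -0.523, 0.523]
contact_force: [-0.6, 0.6, 1.0]
gripper_width: 0.003
```

```bash
python3 - <<'E'
from h import *
o,c=wrist();im=c['color'];print(o['eef_pos'])
f=lambda a:cv2.resize(a,None,fx=3.6,fy=3.6,interpolation=2)
H=[np.vstack([im[180:235,90:200],im[180:235,200:310]]),np.vstack([im[180:235,340:450],im[180:235,440:550]])]
cv2.imwrite('pics/w5z.png',np.hstack([f(h) for h in H])[:,:,::-1])
E
```

```text
[ 0.55415438 -0.03876122  0.24146755]
```

View pics/w5z.png

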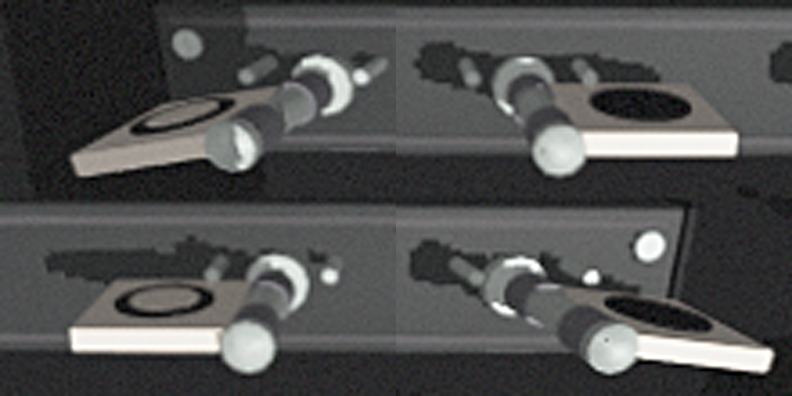

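```bash
python3 - <<'E'
from h import *
np.set_printoptions(precision=4,suppress=True)
S=read_camera('scene');D=read_camera('side')
print('wash',cast(S,[(417,180)],0),cast(D,[(239,312)],0))
print(rel((.530,.1440)));print(rel((.4945,-.2282)))
E
```

```text
wash [[0.6015 0.3335]] [[0.5952 0.3291]]
(14.0333, 'rail x,y rel pin', np.float64(0.03995953676882986), np.float64(-0.18418799607659217), 'z', np.float64(0.24116216552730566), 'F', array([-0.5006, -0.4248, -0.3821]))
(14.0333, 'rail x,y rel pin', np.float64(0.03883418301771783), np.float64(0.1896994250826472), 'z', np.float64(0.24116216552730566), 'F', array([-0.5006, -0.4248, -0.3821]))
```

Call:
play_rows(increments=[[[-0.0222,0,-0.008],[0,0,0]],[[-0.0222,0,-0.008],[0,0,0]],[[-0.0222,0,-0.008],[0,0,0]],[[-0.0222,0,-0.008],[0,0,0]],[[-0.0222,0,-0.008],[0,0,0]],[[-0.0222,0,-0.008],[0,0,0]],[[-0.0222,0,-0.008],[0,0,0]],[[-0.0222,0,-0.008],[0,0,0]],[[-0.0222,0,-0.008],[0,0,0]],[[-0.0222,0,-0.008],[0,0,0]],[[0,0,0],[0,0,0]]])

```text
t: 14.95
eef_pos: [0.4925, 0.1902, 0.2417]
tool_rot: [0.477, -0.476, 0.523, -0.522]
contact_force: [0.9, 0.6, 1.2]
gripper_width: 0.001
```

Call:
play_rows(increments=[[[0,0.0177,0],[0,0,0]],[[0,0.0177,0],[0,0,0]],[[0,0.0177,0],[0,0,0]],[[0,0.0177,0],[0,0,0]],[[0,0.0177,0],[0,0,0]],[[0,0.0177,0],[0,0,0]],[[0,0.0177,0],[0,0,0]],[[0,0.0177,0],[0,0,0]],[[0,0.0177,0],[0,0,0]],[[0,0.0177,0],[0,0,0]],[[0,0,0],[0,0,0]]])

```text
t: 15.87
eef_pos: [0.4924, 0.1835, 0.0616]
tool_rot: [0.473, -0.476, 0.525, -0.524]
contact_force: [-0.6, -0.4, -0.1]
gripper_width: 0.0
```

```bash
python3 - <<'E'
from h import *
np.set_printoptions(precision=4,suppress=True)
print(rel((.530,.1440)))
E
```

```text
(15.8667, 'rail x,y rel pin', np.float64(-0.04163988647500813), np.float64(0.03532047935923387), 'z', np.float64(0.06159505970158929), 'F', array([ 0.469 ,  0.0871, -0.5996]))
```

Call:
play_rows(increments=[[[0,0,0.005],[0,0,0]],[[0,0,0.005],[0,0,0]],[[0,0,0.004],[0,0,0]],[[0,0,0.002],[0,0,0]],[[0,0,0.002],[0,0,0]],[[0,0,0.002],[0,0,0]],[[0,0,0.002],[0,0,0]],[[0,0,0.002],[0,0,0]],[[0,0,0],[0,0,0]]])

```text
t: 16.62
eef_pos: [0.5184, 0.1838, 0.0644]
tool_rot: [-0.475, 0.475, -0.524, 0.524]
contact_force: [-0.1, 0.5, 0.4]
gripper_width: -0.002
```

Call:
play_rows(increments=[[[0,0,0.001],[0,0,0]],[[0,0,0],[0,0,0]]])

```text
t: 16.78
eef_pos: [0.5191, 0.1837, 0.0643]
tool_rot: [0.475, -0.475, 0.524, -0.524]
contact_force: [0.3, -0.5, 0.8]
gripper_width: -0.001
```

Call:
play_rows(increments=[[[0,0,0.001],[0,0,0]],[[0,0,0],[0,0,0]]])

```text
t: 16.95
eef_pos: [0.5201, 0.1835, 0.0642]
tool_rot: [0.475, -0.475, 0.524, -0.524]
contact_force: [-1.0, 0.3, -0.1]
gripper_width: 0.001
```

```bash
python3 - <<'E'
from h import *
np.set_printoptions(precision=4,suppress=True)
print(rel((.530,.1440)))
E
```

```text
(16.95, 'rail x,y rel pin', np.float64(-0.013761296268367054), np.float64(0.03837427787694469), 'z', np.float64(0.06423462438254422), 'F', array([-0.18  ,  0.0781, -1.0113]))
```

Call:
play_rows(increments=[[[0,0,0.001],[0,0,0]],[[0,0,0],[0,0,0]]])

```text
t: 17.12
eef_pos: [0.5204, 0.1835, 0.0642]
tool_rot: [0.475, -0.475, 0.524, -0.524]
contact_force: [-3.5, 0.6, 1.1]
gripper_width: 0.003
```

Call:
play_rows(increments=[[[0,0,-0.006],[0,0,0]],[[0,0,-0.014],[0,0,0]],[[0,0,-0.006],[0,0,0]],[[0,-0.016,0],[0,0,0]],[[0,-0.016,0],[0,0,0]],[[0,-0.016,0],[0,0,0]],[[0,-0.016,0],[0,0,0]],[[0,-0.016,0],[0,0,0]]])

```text
t: 17.78
eef_pos: [0.4952, 0.1859, 0.1452]
tool_rot: [-0.475, 0.475, -0.524, 0.524]
contact_force: [0.4, -1.1, 0.3]
gripper_width: 0.002
```

Call:
play_rows(increments=[[[0.025,0,0],[0,0,0]],[[0.025,0,0],[0,0,0]],[[0.025,0,0],[0,0,0]],[[0.025,0,0],[0,0,0]],[[0.025,0,0],[0,0,0]],[[0.025,0,0],[0,0,0]],[[0.025,0,0],[0,0,0]],[[0.025,0,0],[0,0,0]],[[0.025,0,0],[0,0,0]],[[0.025,0,0],[0,0,0]],[[0.025,0,0],[0,0,0]],[[0.025,0,0],[0,0,0]],[[0.025,0,0],[0,0,0]],[[0.025,0,0],[0,0,0]],[[0.025,0,0],[0,0,0]],[[0.025,0,0],[0,0,0]],[[0.025,0,0],[0,0,0]],[[0.025,0,0],[0,0,0]],[[0,0,0],[0,0,0]]])

```text
t: 19.37
eef_pos: [0.4498, -0.2677, 0.1445]
tool_rot: [-0.472, 0.474, -0.525, 0.526]
contact_force: [0.3, 0.1, -0.4]
gripper_width: 0.001
```

```bash
python3 - <<'E'
from h import *
np.set_printoptions(precision=4,suppress=True)
print(rel((.4945,-.2282)))
E
```

```text
(19.3667, 'rail x,y rel pin', np.float64(-0.04019537231516452), np.float64(-0.04439356184940527), 'z', np.float64(0.14454665978244416), 'F', array([-0.1639,  0.4125,  0.2503]))
```

Call:
play_rows(increments=[[[-0.001,0.016,0],[0,0,0]],[[-0.001,0.016,0],[0,0,0]],[[-0.001,0.016,0],[0,0,0]],[[-0.001,0.016,0],[0,0,0]],[[0,0.016,0],[0,0,0]],[[0,0,0],[0,0,0]],[[0,0,0.006],[0,0,0]],[[0,0,0.006],[0,0,0]],[[0,0,0.002],[0,0,0]],[[0,0,0.002],[0,0,0]],[[0,0,0.002],[0,0,0]],[[0,0,0.002],[0,0,0]],[[0,0,0.002],[0,0,0]],[[0,0,0],[0,0,0]]])

```text
t: 20.53
eef_pos: [0.4737, -0.2601, 0.0644]
tool_rot: [-0.475, 0.475, -0.524, 0.524]
contact_force: [-0.8, 1.3, 1.0]
gripper_width: 0.003
```

```bash
python3 - <<'E'
from h import *
np.set_printoptions(precision=4,suppress=True)
print(rel((.4945,-.2282)))
E
```

```text
(20.5333, 'rail x,y rel pin', np.float64(-0.017606075680796248), np.float64(-0.033842144143973046), 'z', np.float64(0.06441446524474703), 'F', array([-1.248 , -1.0387, -0.9637]))
```

Call:
play_rows(increments=[[[0,0,0.001],[0,0,0]],[[0,0,0.001],[0,0,0]],[[0,0,0],[0,0,0]]])

```text
t: 20.78
eef_pos: [0.4753, -0.2603, 0.0643]
tool_rot: [0.475, -0.475, 0.524, -0.524]
contact_force: [-0.5, 1.1, 0.4]
gripper_width: -0.001
```

Call:
play_rows(increments=[[[0,0,0.001],[0,0,0]],[[0,0,0],[0,0,0]]])

```text
t: 20.95
eef_pos: [0.4764, -0.2604, 0.0643]
tool_rot: [0.475, -0.475, 0.524, -0.524]
contact_force: [-0.6, -0.1, 0.5]
gripper_width: -0.003
```

Call:
play_rows(increments=[[[0,0,0.001],[0,0,0]],[[0,0,0],[0,0,0]]])

```text
t: 21.12
eef_pos: [0.4775, -0.2604, 0.0643]
tool_rot: [0.475, -0.475, 0.524, -0.524]
contact_force: [-0.6, -0.4, -1.2]
gripper_width: -0.002
```

Call:
play_rows(increments=[[[0,0,0.0007],[0,0,0]],[[0,0,0],[0,0,0]]])

```text
t: 21.28
eef_pos: [0.4777, -0.2605, 0.0642]
tool_rot: [0.475, -0.475, 0.524, -0.524]
contact_force: [-3.0, -0.3, 1.2]
gripper_width: 0.0
```

Call:
play_rows(increments=[[[0,0,-0.006],[0,0,0]],[[0,0,-0.014],[0,0,0]],[[0,-0.0177,0],[0,0,0]],[[0,-0.0177,0],[0,0,0]],[[0,-0.0177,0],[0,0,0]],[[0,-0.0177,0],[0,0,0]],[[0,-0.0177,0],[0,0,0]],[[0,-0.0177,0],[0,0,0]],[[0,-0.0177,0],[0,0,0]],[[0,-0.0177,0],[0,0,0]],[[0,-0.0177,0],[0,0,0]],[[0,-0.0177,0],[0,0,0]]])

```text
t: 22.28
eef_pos: [0.4581, -0.2583, 0.2423]
tool_rot: [-0.475, 0.475, -0.524, 0.524]
contact_force: [0.5, -1.3, -0.9]
gripper_width: -0.002
```

Call:
play_rows(increments=[[[-0.0249,0,0.008],[0,0,0]],[[-0.0249,0,0.008],[0,0,0]],[[-0.0249,0,0.008],[0,0,0]],[[-0.0249,0,0.008],[0,0,0]],[[-0.0249,0,0.008],[0,0,0]],[[-0.0249,0,0.008],[0,0,0]],[[-0.0249,0,0.008],[0,0,0]],[[-0.0249,0,0.008],[0,0,0]],[[-0.0249,0,0.008],[0,0,0]],[[0,0,0],[0,0,0]],[[0,0,0],[0,0,0]]])

```text
t: 23.2
eef_pos: [0.5521, -0.0406, 0.2413]
tool_rot: [0.476, -0.476, 0.523, -0.523]
contact_force: [0.1, 0.2, -0.8]
gripper_width: 0.002
```

```bash
python3 - <<'E'
from h import *
o,c=wrist();im=c['color'];print(o['t'],o['eef_pos'])
S=read_camera('scene')['color'];a=cv2.imread('pics/scene0.png')[:,:,::-1]
d=cv2.absdiff(S,a).max(2)
f=cv2.resize(im[100:250,40:640],(800,200),interpolation=2)
g=cv2.resize(S[120:320,120:440],(640,400),interpolation=2);g=np.pad(g,((0,0),(0,160),(0,0)))
cv2.imwrite('pics/fin.png',np.vstack([f,g])[:,:,::-1])
e=cast(c,[(135,178.),(513,178.)],.018)
E
```

```text
23.2 [ 0.55205269 -0.0405977   0.24126435]
```

View pics/fin.png

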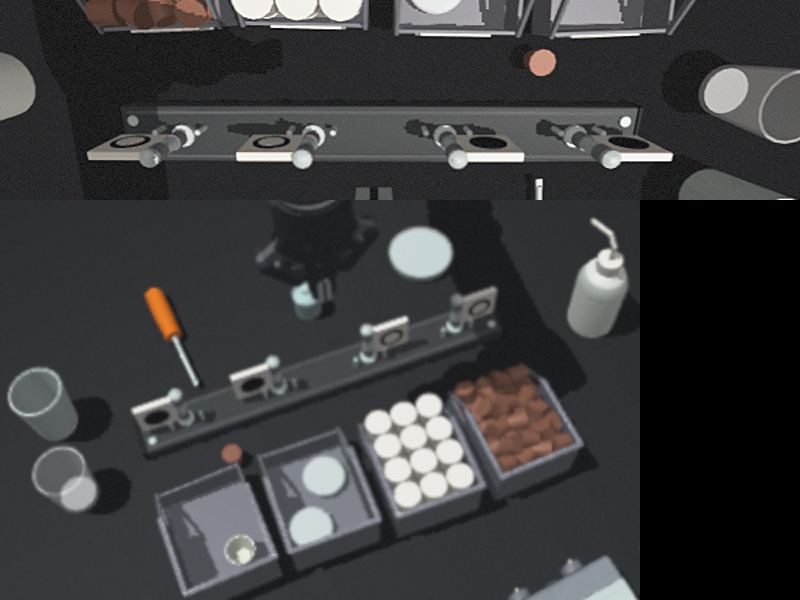

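All four flags now lie parallel to the rail: flags 1 and 2 left, flags 3 and 4 right. Nothing else looks out of place, and the arm is clear.

```bash
python3 -c "
from station import *
print(hand_in())"
```

```text
the job is handed in; nothing more can be done
None
```

All four flags now match their bins, and I've handed the job in at about 23 s of the 48 s allowed.

- **Bins found:** from left to right they hold stoppers (full), jars (full), dishes (nearly empty) and a crucible (nearly empty).
- **Flags pushed over:** flag 2 was wrong and went over to the left (solid disc). Flag 3 was wrong and went over to the right (open ring).
- **Flags seated:** flags 1 and 4 were on the correct side but measured about 10° and 6.5° short of their stops. I nudged each one home as well.
- **Force:** I pushed with the shut fingertips only and stopped when each flag reached its stop. The highest horizontal force I read was about 3.5 N.

**Last checks:** the final wrist and overhead pictures show all four leaves parallel to the rail, on the right sides. The rail, bins and other things look where they were, judged by eye only. The arm was clear of everything.

**Disagreement:** the wrist camera placed the pins 2–6 mm off sideways (y) from the other two cameras. I used roughly the values from the other two, and the stops came within about 0.5 mm of the same distance from each pin.

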